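# Find the tight spot of a pipe ring by feel and lock it at the shoe

## Robot

A 7-joint arm with a two-finger parallel gripper is mounted at the origin on the work surface. World frame = base frame: x ahead of the robot, y to its left, z up, the work surface at z = 0. Lengths are in m, angles in rad, forces in N, time in s.
With the tool pointing down it reaches from about 0.425 to 0.95 m from the base axis. Payload 4.7 kg.
Tool frame: the origin (TCP) lies on the centre line of the jaws, within the pads' length; the fingertips stand 11 mm ahead of it and the grasp point (between the pads) lies 8 mm behind it (nose_length is the distance from the TCP to the fingertips, in m); z points along the fingers, y is the direction in which the jaws open and shut (so a half turn about z gives the same grasp; the last joint's range is limited). The gripper opens to 87 mm and grips with 3 to 60 N. Pads are 19 mm wide; open, the fingers measure 117 mm over their backs; the gripper's body (75 mm by 190 mm) begins 51 mm behind the grasp point.
Start: joints at [1.167, 0.469, -0.049, 1.532, 0.024, 1.141, -0.082], TCP at [0.247, -0.628, 0.234] pointing down, gripper open.
Joint ranges: [-2.59, 2.59], [-0.33, 1.99], [-1.39, 1.29], [0.1, 2.45], [-1.04, 4.18], [0.21, 1.99], [-2.66, 2.66]. Speed limits (rad/s): [2.57, 2.57, 3.14, 3.14, 3.14, 3.14, 3.14].

## Interface

Orientations are given as a rotation vector (axis times angle).
In Python, from plant import get_state, camera, camera_info, sign_off, nose_length gives the robot as it stands.
- The arm moves only by the tool arm_command, never from a script. Its argument "rows" is one flat list of numbers, 7 for each row, row after row: the shift along the tool's x, y, z in cm, then the turn, a rotation vector about the tool's x, y, z in degrees, then the closure, from 0 (fully open) to 1 (shut). A call has 1 to 8 rows; each row shifts and turns the commanded pose from where the row before left it, along the tool's axes as they then stand; what a row does not reach is not made up. A row lasts 1/8 s, in which the tool goes at most 62.5 mm and 10.7 degrees, less where a joint would pass 70% of its speed; a pose out of reach is approached as far as the arm can. A call is refused whole if a number of a shift passes 6.25 or a number of a turn 10.7, either way. A call with a gripper value outside its range is refused whole. The fingers move at their own pace and stop on an object; "newtons" is the grip in N (left out, the last holds). Time passes only in rows, so rows that do not move let the fingers close. It gives the time, the measured TCP pose, the force and the opening at its end, in the units of the state.
- get_state(): the state, without advancing time (a new reading comes with each control period).
- camera(name): name is "scene" or "top" or "wrist"; returns (picture, depth): 400x640x3 uint8, red, green, blue; 400x640 float32, m along the optical axis (not along the pixel's ray), 0 where there is no reading.
- camera_info(name): a dict with "fx", "fy", "cx", "cy" (pixels), "k1" (the pictures are not rectified: a ray, as slopes to the right and down, at radius r is drawn at 1 + k1 r^2 times it, then the intrinsics apply), "extrinsics" (4x4, takes a point from camera to world coordinates). Camera axes: x right, y up, looking along -z (the intrinsics and any distortion apply to the point x, -y, -z); pixel columns grow to the right and rows downward; lengths in m; the calibration is good to about 2 mm. A picture is of the moment at which its call begins: read the wrist's pose just before it. camera_info takes no time and is no camera call; for the wrist camera it gives the pose at the moment of the call.
- sign_off(): hands the job in, once; it reports no verdict.
The state is a dict: "t": time; "qpos": joint angles; "qd": joint speeds; "tau": joint torques, N m; "position": TCP position; "eef_rot": TCP orientation; "wrist_force": force on the tool from outside, world axes, zero at the start; "wrist_torque": the same for the moment, N m; "opening": finger opening in m.
Only numpy, scipy, OpenCV 4.12 (cv2) and the standard library are available. Lean on these libraries where they do the work, as an engineer would, in place of code of your own. Each camera call takes 0.05 s, during which the arm holds its last target. There are 200 camera calls.

## Task

The black pipe ring on the gauge stand is slightly out of round and rubs on the limit shoe where it bulges, which cannot be seen. Turn it slowly and gently with the crank, feel for the place where it drags hardest (there is also a lesser rub, which is not the one), and leave the ring with that tightest spot at the shoe; then press the clamp lever fully down, without forcing it, to lock the ring there for measuring. Leave the loose things on the bench alone.

Things in the scene. Friction and masses are not known exactly. Their poses are not given: they have to be found in the camera images.
- stand: Pipe gauge stand, fixed to the bench: grey base plate 200 x 250 mm, 18 mm high, with an upright spindle. Origin on the spindle axis at bench height; z up. Seen from the axis the shoe stands in its +y direction and the clamp lever in its -y direction. Nothing on it is higher than 187 mm.
- rotor: What turns on the spindle, either way, without end stops: aluminium table (120 mm across), black pipe ring (110 mm outside, 60 mm tall, four blue stripes) held from inside by a mandrel, and on top a steel crank arm with counterweight. Origin on the axis, 42 mm above the bench; its x axis points along the arm to the knob. It stays where it is left.
- knob_grip (a point): Middle of the crank's upright black knob, 22 mm in diameter, 42 mm tall, that spins freely on its own pin; the point lies on its axis, 60 mm from the spindle axis, 168 mm above the bench, 19 mm below the knob's top, 23 mm above its foot. Turning takes about 0.7 N at the knob where nothing rubs, up to 3.5 N at the lesser rub, 11 N at the tightest spot. A grip of 15 to 25 N is enough; over 40 N is too hard.
- shoe: Limit shoe in an aluminium block on a post (110 mm high) beside the ring. Origin at its steel nose facing the ring, 55.5 mm from the axis, 86 mm above the bench. Spring-backed: the ring presses it with about 20 N at the tightest spot, 5 N at the lesser. The rubs swell and fade evenly, 0.4 and 0.27 rad to each side of their middles; they lie anywhere round the ring, their middles at least 1.3 rad apart.
- clamp (a joint): Angle of the clamp lever: 0 raised (about 50 degrees above level), 0.9 fully down, against a stop = ring locked. It stays where it is left; pressing it down takes up to about 10 N on its grip, and more than 35 N would be forcing it.
- clamp_pad (a point): Top of the lever's black grip (24 mm wide, 40 mm long), where to press; it moves with the lever in an arc about the pivot. With the lever down it is 100 mm farther out than the pivot and 19 mm higher: 68 mm above the bench, 180 mm from the spindle axis.
- offcut: Bystander: a loose black offcut of pipe, 75 mm across, 45 mm tall. Origin under its centre.
- calliper: Bystander: a loose steel calliper, 210 mm long, lying along its x axis, 12 mm high. Origin under its middle.
- sleeve: Bystander: a loose blue plastic sleeve, 38 mm across and 200 mm long, lying along its x axis. Origin under its middle.
- lever: Clamp lever with its pivot block. Origin at the pivot, 49 mm above the bench, 79.5 mm from the spindle axis in the stand's -y direction; the pivot lies along the stand's x axis and the lever swings down and away from the ring.

How it is judged:
On the way, in this order (a step that is already met when the one before it is completed fails the run):
1. the tightest spot is turned to the shoe while the lever is still up (contact force between shoe and rotor above 13 N and value of joint clamp below 0.3 rad), for 0.3 s.
2. the lever is pressed down with the tightest spot at the shoe (contact force between shoe and rotor above 13 N and value of joint clamp above 0.8 rad), for 0.2 s.
At the end, for the whole second after the job is handed in: The ring stands still with its tightest spot at the shoe (the shoe bears on it with more than 13 N of the 20 N at the very top, that is within about 0.2 rad of it), and the clamp lever is down (past 0.8 of 0.9 rad) (all of step 2 and angular speed of rotor below 0.05 rad/s); the robot touches nothing.
It fails at once if the ring is spun faster than 4 rad/s (angular speed of rotor above 4 rad/s).
It fails at once if the crank or ring is handled with more than 80 N (both fingers together) (contact force between the fingers and rotor above 80 N).
It fails at once if the clamp lever is forced with more than 35 N (contact force between the arm and lever above 35 N).
It fails at once if a bystander is moved by more than 20 mm (distance of any of offcut, calliper, sleeve from where it was at the start of the episode above 0.02 m).
It also fails if it takes over 72 s, if anything falls off the work surface, if the arm or the gripper's body presses on something with over 40 N, if the wrist force passes 120 N, or if a joint passes its speed limit or range.

## Working session

There is one attempt and no reset: what is moved stays moved. The work goes in short steps, Python scripts to look and compute and a tool call to move; the robot and the scene stay as the last step left them, time stands still between calls to the robot, and variables do not carry over. Pictures are saved under pics/ and viewed, about 8 in all and at most 12, crops included, and the job is handed in when it is done.

Besides the shell and the picture viewer there is one more tool, called after "Call:" as name(argument=value, ...) on one line, values as JSON. arm_command: Moves the arm, as the interface text tells. Its arguments: {"type":"object","properties":{"rows":{"type":"array"},"newtons":{"type":"number"}},"required":["rows"]}

```bash
ls; mkdir -p pics; cat > h.py <<'E'
import numpy as np, cv2
from plant import *
from scipy.spatial.transform import Rotation as R
def cloud(name):
    ci=camera_info(name); p,d=camera(name); return p,d,ci,xyz(d,ci)
def xyz(d,ci):
    v,u=np.mgrid[0:d.shape[0],0:d.shape[1]].astype(float)
    K=np.array([[ci['fx'],0,ci['cx']],[0,ci['fy'],ci['cy']],[0,0,1]])
    n=cv2.undistortPoints(np.stack([u.ravel(),v.ravel()],1)[:,None],K,np.array([ci['k1'],0,0,0.]))[:,0].reshape(d.shape+(2,))
    P=np.stack([n[...,0]*d,-n[...,1]*d,-d],-1); E=np.array(ci['extrinsics'])
    W=P@E[:3,:3].T+E[:3,3]; W[d==0]=np.nan; return W
def save(n,p): cv2.imwrite('pics/'+n,cv2.cvtColor(p,cv2.COLOR_RGB2BGR))
E
python3 - <<'E'
from h import *
for n in('scene','top'):
    p,d,ci,W=cloud(n); save(n+'1.png',p); np.save(n+'W.npy',W); np.save(n+'P.npy',p)
    print(n,ci['extrinsics'],d[d>0].min())
print(get_state())
E
```

```text
pics
scene [[ 0.89728975 -0.33697775  0.28516153  0.89558038]
 [ 0.44121893  0.70514246 -0.55506753 -0.77234431]
 [-0.0140341   0.62387507  0.78139806  1.13067621]
 [ 0.          0.          0.          1.        ]] 0.68262917
top [[ 0.00727679  0.99315695 -0.11656042  0.32007289]
 [-0.99979582  0.00502851 -0.01957099 -0.06426079]
 [-0.01885094  0.11667903  0.99299076  1.78125595]
 [ 0.          0.          0.          1.        ]] 0.9544864
{'t': 0.1, 'qpos': array([ 1.16707482,  0.46935309, -0.0485997 ,  1.53356302,  0.02411746,
        1.14098576, -0.08233223]), 'qd': array([-2.55649799e-04, -1.57264076e-03,  1.50179959e-04, -3.01297220e-03,
       -3.16439137e-04,  6.56840748e-04,  2.61335322e-05]), 'tau': array([ 8.64006415e-05, -5.09169924e+01, -8.14071740e-02, -2.36829239e+01,
       -6.14616671e-02,  3.44336301e-02,  5.94036692e-05]), 'position': array([ 0.24694657, -0.62765668,  0.2326144 ]), 'eef_rot': array([-3.08493241e+00, -5.85027592e-01,  6.15744632e-04]), 'wrist_force': array([ 1.23194133,  0.11706169, -0.06273529]), 'wrist_torque': array([-0.00503871, -0.01379151, -0.03701781]), 'opening': 0.0874046710057782}
```

View pics/scene1.png

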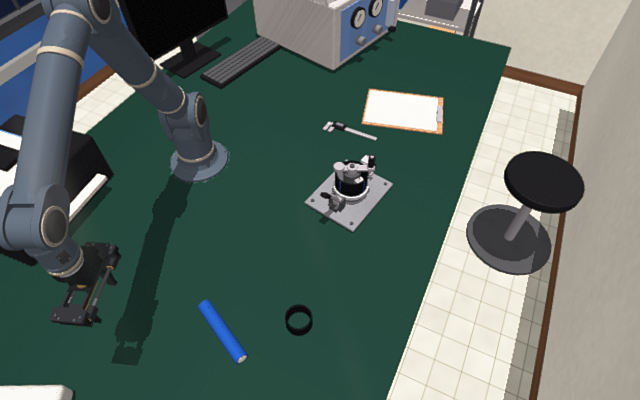

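View pics/top1.png

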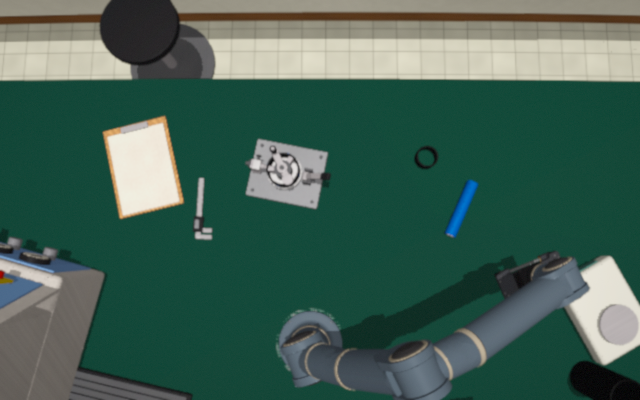

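The scene view shows the stand at about (348,195). In the top view the stand is centred at (286,173), with the shoe at (255,163), the lever at (322,178) and the crank knob near (274,150). The offcut, sleeve and calliper are all well away from it. Next I'll measure the stand pose and crank angle.

```bash
python3 - <<'E'
from h import *
W=np.load('topW.npy');p=np.load('topP.npy').astype(int)
win=np.zeros(p.shape[:2],bool);win[125:220,235:345]=1
z=W[...,2]; sat=p.max(2)-p.min(2)
m=win&(sat<25)&(p.min(2)>90)&(z>.008)&(z<.03)
r=cv2.minAreaRect(W[m][:,:2].astype(np.float32)*1000); print('plate',m.sum(),r,np.median(z[m]))
print('benchz',np.nanmedian(z[win&(sat>30)]))
for lo,hi in((.06,.085),(.1,.125),(.13,.148),(.148,.17),(.172,.2)):
    q=win&(z>lo)&(z<hi); v,u=np.nonzero(q); print(lo,q.sum(),W[q][:,:2].mean(0) if q.any() else'',W[q][:,:2].min(0),W[q][:,:2].max(0)) if q.any() else 0
c=cv2.resize(p[130:215,235:345].astype(np.uint8),None,fx=7,fy=7,interpolation=cv2.INTER_CUBIC);save('crop1.png',c)
E
```

```text
plate 2559 ((576.1246337890625, 90.67549896240234), (250.12677001953125, 202.49819946289062), 79.0391845703125) 0.017975693239969504
benchz -0.00027067589405715964
0.06 188 [0.56701397 0.06850192] [ 0.51778078 -0.00082218] [0.62638713 0.20502554]
0.1 406 [0.57964126 0.09499629] [ 0.52218407 -0.03220402] [0.63110701 0.21994095]
0.13 248 [0.57291407 0.07427931] [ 0.52201865 -0.05522488] [0.63492918 0.12995124]
0.148 121 [0.558159   0.04683884] [ 0.52297875 -0.0615777 ] [0.63573462 0.13248871]
0.172 41 [0.63007758 0.12147106] [0.62002839 0.11192238] [0.64074769 0.13173572]
```

View pics/crop1.png

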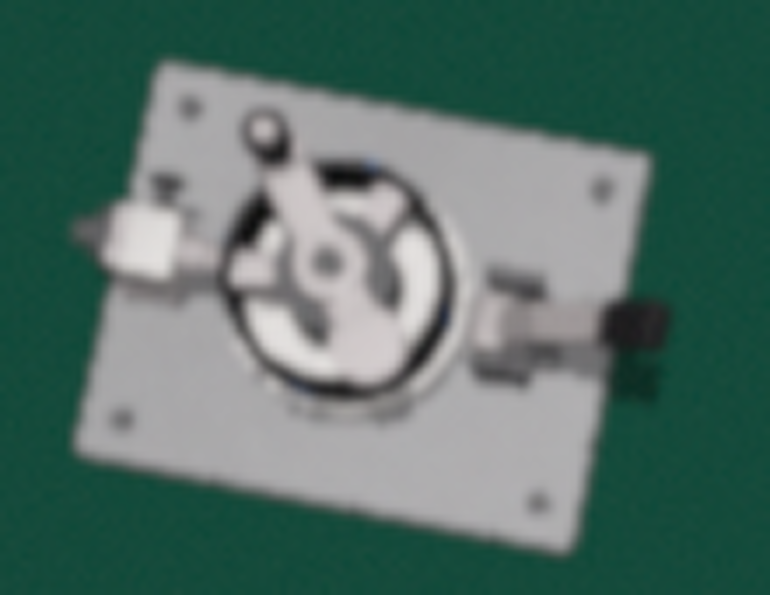

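Axis is about (0.576, 0.091), stand yaw about -11°, and the knob about (0.630, 0.1215). I'll turn the tool to line up with the world axes first (tool x = world y, tool y = world x), then go above the knob.

Call:
arm_command(rows=[0,0,-1,0,0,-9.8,0,0,0,-1,0,0,-9.8,0,0,0,-1,0,0,-9.8,0,0,0,-1,0,0,-9.8,0,0,0,-1,0,0,-9.8,0,0,0,-1,0,0,-9.8,0,0,0,-1,0,0,-9.8,0,0,0,0,0,0,0,0], newtons=20)

```text
t: 1.1
position: [0.2471, -0.6284, 0.3038]
eef_rot: [2.222, 2.22, 0.0]
wrist_force: [0.1, 0.1, 0.5]
opening: 0.087
```

Call:
arm_command(rows=[5.3,2.7,0,0,0,0,0,5.3,2.7,0,0,0,0,0,5.3,2.7,0,0,0,0,0,5.3,2.7,0,0,0,0,0,5.3,2.7,0,0,0,0,0,5.3,2.7,0,0,0,0,0,5.3,2.7,0,0,0,0,0,0,0,0,0,0,0,0])

```text
t: 2.1
position: [0.4377, -0.2514, 0.3035]
eef_rot: [-2.212, -2.23, -0.002]
wrist_force: [0.0, -0.9, 0.2]
opening: 0.0871
```

Call:
arm_command(rows=[5.3,2.7,0,0,0,0,0,5.3,2.7,0,0,0,0,0,5.3,2.7,0,0,0,0,0,5.3,2.7,0,0,0,0,0,5.3,2.7,0,0,0,0,0,5.3,2.7,0,0,0,0,0,5.3,2.7,0,0,0,0,0,0,0,0,0,0,0,0])

```text
t: 3.1
position: [0.6242, 0.1194, 0.3021]
eef_rot: [-2.212, -2.226, -0.001]
wrist_force: [-0.2, -0.4, -0.1]
opening: 0.0868
```

```bash
python3 - <<'E'
from h import *
p,d,ci,W=cloud('wrist'); save('wrist1.png',p); np.save('wW.npy',W)
s=get_state();print(s['position'],s['wrist_force'])
z=W[...,2]
near=np.hypot(W[...,0]-.576,W[...,1]-.091)<.1
q=near&(z>.180)&(z<.192)
P=W[q];print(len(P),P[:,:2].mean(0) if len(P) else'',(P.max(0)+P.min(0))/2,P.max(0)-P.min(0))
q=near&(z>.1)&(z<.104); P=W[q]
print(len(P)); r=np.c_[2*P[:,:2],np.ones(len(P))]
E
```

```text
[0.62413814 0.11592447 0.30212439] [-0.86203371 -0.51240288 -0.42445037]
392 [0.6300584  0.11955925] [0.63032224 0.1189335  0.18422789] [0.02111871 0.02049119 0.00805985]
153
```

View pics/wrist1.png

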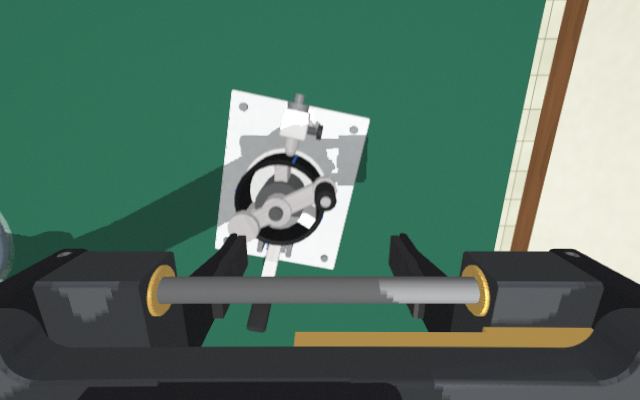

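The wrist view shows the knob at (325,195), between the jaws' lines. It measures (0.630, 0.119). I'll go down over it and grip at 20 N.

Call:
arm_command(rows=[0.5,0.5,2,0,0,0,0,0,0,3,0,0,0,0,0,0,3,0,0,0,0,0,0,3,0,0,0,0,0,0,2.2,0,0,0,0,0,0,1,0,0,0,0,0,0,0,0,0,0,0,0,0,0,0,0,0,0])

```text
t: 4.15
position: [0.6298, 0.1192, 0.1624]
eef_rot: [2.22, 2.221, 0.002]
wrist_force: [0.5, -0.4, -0.2]
opening: 0.0872
```

Call:
arm_command(rows=[0,0,0,0,0,0,0.5,0,0,0,0,0,0,0.75,0,0,0,0,0,0,1,0,0,0,0,0,0,1,0,0,0,0,0,0,1,0,0,0,0,0,0,1])

```text
t: 4.9
position: [0.6292, 0.1194, 0.1615]
eef_rot: [2.22, 2.223, -0.0]
wrist_force: [-0.2, 0.0, -0.2]
opening: 0.0348
```

```bash
python3 - <<'E'
from h import *
s=get_state();print(s['position'],s['eef_rot'],s['wrist_force'],s['wrist_torque'],s['opening'])
# planned circle offsets
c=np.array([.576,.091]);a0=np.arctan2(.028,.054)
for s_ in range(21):
    pts=[c+.06*np.array([np.cos(a0+.3*s_+.075*i),np.sin(a0+.3*s_+.075*i)]) for i in range(5)]
    dd=np.diff(pts,axis=0)*100; print(s_, ' | '.join('%.2f, %.2f'%(y,x) for x,y in dd))
E
```

```text
[0.62916923 0.11936131 0.16152318] [ 2.21998656e+00  2.22284524e+00 -4.31107999e-05] [-0.17237538  0.03238248 -0.24321395] [-0.02309108 -0.07850592  0.01605149] 0.03480168895158615
0 0.39, -0.22 | 0.37, -0.25 | 0.35, -0.28 | 0.33, -0.30
1 0.31, -0.33 | 0.28, -0.35 | 0.26, -0.37 | 0.23, -0.39
2 0.20, -0.40 | 0.17, -0.42 | 0.14, -0.43 | 0.10, -0.44
3 0.07, -0.44 | 0.04, -0.45 | 0.00, -0.45 | -0.03, -0.45
4 -0.07, -0.45 | -0.10, -0.44 | -0.13, -0.43 | -0.16, -0.42
5 -0.19, -0.41 | -0.22, -0.39 | -0.25, -0.37 | -0.28, -0.35
6 -0.31, -0.33 | -0.33, -0.31 | -0.35, -0.28 | -0.37, -0.25
7 -0.39, -0.23 | -0.40, -0.20 | -0.42, -0.17 | -0.43, -0.13
8 -0.44, -0.10 | -0.44, -0.07 | -0.45, -0.03 | -0.45, -0.00
9 -0.45, 0.03 | -0.44, 0.07 | -0.44, 0.10 | -0.43, 0.13
10 -0.42, 0.16 | -0.41, 0.20 | -0.39, 0.23 | -0.37, 0.25
11 -0.35, 0.28 | -0.33, 0.31 | -0.31, 0.33 | -0.28, 0.35
12 -0.25, 0.37 | -0.22, 0.39 | -0.19, 0.41 | -0.16, 0.42
13 -0.13, 0.43 | -0.10, 0.44 | -0.07, 0.45 | -0.03, 0.45
14 0.00, 0.45 | 0.04, 0.45 | 0.07, 0.44 | 0.10, 0.44
15 0.13, 0.43 | 0.17, 0.42 | 0.20, 0.40 | 0.23, 0.39
16 0.26, 0.37 | 0.28, 0.35 | 0.31, 0.33 | 0.33, 0.30
17 0.35, 0.28 | 0.37, 0.25 | 0.39, 0.22 | 0.41, 0.19
18 0.42, 0.16 | 0.43, 0.13 | 0.44, 0.10 | 0.45, 0.06
19 0.45, 0.03 | 0.45, -0.00 | 0.45, -0.04 | 0.44, -0.07
20 0.44, -0.10 | 0.43, -0.14 | 0.42, -0.17 | 0.40, -0.20
```

Call:
arm_command(rows=[0,0,0,0,0,0,1,0,0,0,0,0,0,1,0,0,0,0,0,0,1,0,0,0,0,0,0,1])

```text
t: 5.4
position: [0.63, 0.1197, 0.1617]
eef_rot: [2.219, 2.222, 0.003]
wrist_force: [5.4, 2.4, -3.2]
opening: 0.0215
```

Call:
arm_command(rows=[0.39,-0.22,0,0,0,0,1,0.37,-0.25,0,0,0,0,1,0.35,-0.28,0,0,0,0,1,0.33,-0.3,0,0,0,0,1])

```text
t: 5.9
position: [0.6187, 0.1346, 0.1617]
eef_rot: [-2.219, -2.223, -0.002]
wrist_force: [3.6, 3.5, -2.6]
opening: 0.0215
```

Call:
arm_command(rows=[0.31,-0.33,0,0,0,0,1,0.28,-0.35,0,0,0,0,1,0.26,-0.37,0,0,0,0,1,0.23,-0.39,0,0,0,0,1])

```text
t: 6.4
position: [0.6038, 0.1451, 0.1617]
eef_rot: [-2.219, -2.223, -0.0]
wrist_force: [1.9, 3.1, -1.8]
opening: 0.021
```

Call:
arm_command(rows=[0.2,-0.4,0,0,0,0,1,0.17,-0.42,0,0,0,0,1,0.14,-0.43,0,0,0,0,1,0.1,-0.44,0,0,0,0,1])

```text
t: 6.9
position: [0.5869, 0.1505, 0.1616]
eef_rot: [2.22, 2.223, -0.001]
wrist_force: [1.2, 3.8, 0.5]
opening: 0.0216
```

Call:
arm_command(rows=[0.07,-0.44,0,0,0,0,1,0.04,-0.45,0,0,0,0,1,0,-0.45,0,0,0,0,1,-0.03,-0.45,0,0,0,0,1])

```text
t: 7.4
position: [0.5692, 0.1508, 0.1616]
eef_rot: [2.22, 2.222, -0.001]
wrist_force: [0.4, 1.4, 2.4]
opening: 0.0216
```

Call:
arm_command(rows=[-0.07,-0.45,0,0,0,0,1,-0.1,-0.44,0,0,0,0,1,-0.13,-0.43,0,0,0,0,1,-0.16,-0.42,0,0,0,0,1])

```text
t: 7.9
position: [0.5521, 0.1459, 0.1616]
eef_rot: [2.22, 2.222, -0.001]
wrist_force: [2.2, -0.8, 2.5]
opening: 0.0216
```

Call:
arm_command(rows=[-0.19,-0.41,0,0,0,0,1,-0.22,-0.39,0,0,0,0,1,-0.25,-0.37,0,0,0,0,1,-0.28,-0.35,0,0,0,0,1])

```text
t: 8.4
position: [0.5379, 0.1368, 0.1616]
eef_rot: [2.219, 2.221, 0.003]
wrist_force: [6.1, -2.7, 0.2]
opening: 0.0217
```

Call:
arm_command(rows=[-0.31,-0.33,0,0,0,0,1,-0.33,-0.31,0,0,0,0,1,-0.35,-0.28,0,0,0,0,1,-0.37,-0.25,0,0,0,0,1])

```text
t: 8.9
position: [0.5262, 0.1231, 0.1616]
eef_rot: [2.219, 2.221, 0.003]
wrist_force: [5.7, -2.7, 0.7]
opening: 0.0215
```

Call:
arm_command(rows=[-0.39,-0.2,0,0,0,0,1,-0.4,-0.17,0,0,0,0,1,-0.42,-0.13,0,0,0,0,1,-0.43,-0.1,0,0,0,0,1])

```text
t: 9.4
position: [0.5194, 0.1075, 0.1616]
eef_rot: [-2.22, -2.223, -0.002]
wrist_force: [3.8, -0.6, 1.1]
opening: 0.0215
```

Call:
arm_command(rows=[-0.44,-0.1,0,0,0,0,1,-0.44,-0.07,0,0,0,0,1,-0.45,-0.03,0,0,0,0,1,-0.45,0,0,0,0,0,1])

```text
t: 9.9
position: [0.5172, 0.0896, 0.1616]
eef_rot: [-2.22, -2.223, -0.001]
wrist_force: [4.9, 1.0, 0.5]
opening: 0.0215
```

Call:
arm_command(rows=[-0.45,0.03,0,0,0,0,1,-0.44,0.07,0,0,0,0,1,-0.44,0.1,0,0,0,0,1,-0.43,0.13,0,0,0,0,1])

```text
t: 10.4
position: [0.5196, 0.0748, 0.1616]
eef_rot: [-2.215, -2.222, -0.003]
wrist_force: [2.2, 8.0, -0.2]
opening: 0.0211
```

Call:
arm_command(rows=[-0.42,0.16,0,0,0,0,1,-0.41,0.2,0,0,0,0,1])

```text
t: 10.65
position: [0.5219, 0.0682, 0.1616]
eef_rot: [-2.212, -2.221, -0.002]
wrist_force: [-1.7, 10.9, 2.4]
opening: 0.0217
```

Call:
arm_command(rows=[-0.39,0.23,0,0,0,0,1,-0.37,0.25,0,0,0,0,1])

```text
t: 10.9
position: [0.5256, 0.0608, 0.1615]
eef_rot: [-2.21, -2.221, 0.001]
wrist_force: [-4.3, 9.7, 5.6]
opening: 0.0214
```

Call:
arm_command(rows=[-0.35,0.28,0,0,0,0,1,-0.33,0.31,0,0,0,0,1])

```text
t: 11.15
position: [0.5316, 0.0524, 0.1615]
eef_rot: [-2.212, -2.222, 0.004]
wrist_force: [-4.2, 6.0, 5.7]
opening: 0.0214
```

Call:
arm_command(rows=[-0.31,0.33,0,0,0,0,1,-0.28,0.35,0,0,0,0,1])

```text
t: 11.4
position: [0.5409, 0.0436, 0.1616]
eef_rot: [-2.218, -2.223, 0.002]
wrist_force: [1.3, 1.6, 2.4]
opening: 0.0216
```

The hardest drag is about 11 N, symmetric about a knob angle of 207°. The lesser rub showed about 3 N near 130°. I'll go back to 207°.

Call:
arm_command(rows=[0.28,-0.35,0,0,0,0,1,0.31,-0.32,0,0,0,0,1,0.33,-0.3,0,0,0,0,1,0.35,-0.27,0,0,0,0,1,0.37,-0.25,0,0,0,0,1,0.39,-0.22,0,0,0,0,1,0,0,0,0,0,0,1,0,0,0,0,0,0,1])

```text
t: 12.4
position: [0.5252, 0.0614, 0.1615]
eef_rot: [2.22, 2.219, -0.002]
wrist_force: [4.8, -4.3, 1.3]
opening: 0.0214
```

Call:
arm_command(rows=[0.16,-0.08,0,0,0,0,1,0.16,-0.07,0,0,0,0,1,0,0,0,0,0,0,1,0,0,0,0,0,0,1,0,0,0,0,0,0,1])

```text
t: 13.02
position: [0.5246, 0.0625, 0.1616]
eef_rot: [2.219, 2.216, -0.003]
wrist_force: [6.5, -7.9, 0.9]
opening: 0.021
```

Call:
arm_command(rows=[0,0,0,0,0,0,0.6,0,0,0,0,0,0,0.6,0,0,0,0,0,0,0.6,0,0,0,0,0,0,0.6,0,0,-2,0,0,0,0.6,0,0,-3,0,0,0,0.6,0,0,-5,0,0,0,0.6,0,0,0,0,0,0,0.6])

```text
t: 14.02
position: [0.525, 0.068, 0.2653]
eef_rot: [2.216, 2.22, 0.009]
wrist_force: [-0.1, -0.4, -0.0]
opening: 0.0347
```

```bash
python3 - <<'E'
from h import *
p,d,ci,W=cloud('wrist'); save('wrist2.png',p)
s=get_state();print(s['position'],s['wrist_force'],s['opening'])
z=W[...,2]
near=np.hypot(W[...,0]-.576,W[...,1]-.091)<.085
q=near&(z>.176)&(z<.192); P=W[q];print(len(P), (P.max(0)+P.min(0))/2 if len(P) else '')
# lever grip (black) between 0.09 and 0.15 along -y
e=np.array([-.19,-.98]);rel=W[...,:2]-np.array([.577,.091]);al=rel@e;la=rel@np.array([.98,-.19])
q=(al>.09)&(al<.18)&(abs(la)<.04)&(z>.08)&(z<.16);print(q.sum())
if q.any(): print(np.c_[al[q],la[q],z[q]].min(0),np.c_[al[q],la[q],z[q]].max(0),np.c_[al[q],la[q],z[q]].mean(0))
E
```

```text
[0.52365776 0.06725541 0.26304295] [-0.62071699 -0.45836438 -1.04749559] 0.03544266343566657
540 [0.52395696 0.06315325 0.18219319]
766
[ 0.09001785 -0.01307961  0.08075226] [0.15705863 0.01059142 0.15505515] [ 0.12241806 -0.00328883  0.12171193]
```

View pics/wrist2.png

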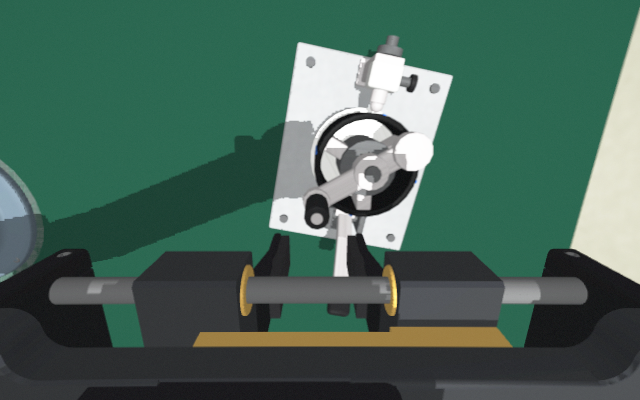

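The knob is at (316,210) in the wrist view and measures (0.524, 0.063), i.e. 207.7°, so the ring stayed put. The lever is up at about (343,260). I'll close the fingers and move above the lever grip.

Call:
arm_command(rows=[-3.1,1,0,0,0,0,1,-3.1,1,0,0,0,0,1,-3.2,1,0,0,0,0,1,0,0,2,0,0,0,1,0,0,3,0,0,0,1,0,0,3,0,0,0,1,0,0,1,0,0,0,1,0,0,0,0,0,0,1])

```text
t: 15.08
position: [0.5526, -0.027, 0.1707]
eef_rot: [-2.218, -2.222, 0.002]
wrist_force: [0.4, -0.7, 0.1]
opening: 0.0006
```

Call:
arm_command(rows=[0,0,0.8,0,0,0,1,0,0,0.7,0,0,0,1,0,0,0.6,0,0,0,1,-0.64,-0.12,0.4,0,0,0,1,-0.64,-0.12,0.4,0,0,0,1])

```text
t: 15.7
position: [0.5509, -0.0401, 0.1424]
eef_rot: [2.22, 2.223, 0.001]
wrist_force: [-0.2, 1.6, 0.8]
opening: 0.0006
```

Call:
arm_command(rows=[-0.57,-0.11,0.5,0,0,0,1,-0.57,-0.11,0.5,0,0,0,1,-0.49,-0.1,0.58,0,0,0,1])

```text
t: 16.08
position: [0.5478, -0.0562, 0.1268]
eef_rot: [2.22, 2.223, 0.001]
wrist_force: [-0.4, 2.9, 2.6]
opening: 0.0004
```

Call:
arm_command(rows=[-0.49,-0.1,0.58,0,0,0,1,-0.4,-0.08,0.65,0,0,0,1,-0.4,-0.08,0.65,0,0,0,1,-0.3,-0.06,0.7,0,0,0,1])

```text
t: 16.58
position: [0.5447, -0.0723, 0.1008]
eef_rot: [2.219, 2.223, 0.001]
wrist_force: [-0.4, 2.0, 5.4]
opening: 0.0009
```

Call:
arm_command(rows=[-0.3,-0.06,0.7,0,0,0,1,-0.2,-0.04,0.6,0,0,0,1])

```text
t: 16.82
position: [0.5436, -0.0774, 0.0875]
eef_rot: [2.22, 2.223, 0.0]
wrist_force: [0.5, 2.4, 3.0]
opening: 0.0002
```

Call:
arm_command(rows=[-0.1,-0.02,0.4,0,0,0,1,-0.1,0,0.3,0,0,0,1])

```text
t: 17.08
position: [0.5427, -0.08, 0.0803]
eef_rot: [-2.22, -2.222, 0.002]
wrist_force: [0.2, 1.6, 2.6]
opening: 0.0003
```

Call:
arm_command(rows=[0,0,0.1,0,0,0,1,0,0,0.1,0,0,0,1])

```text
t: 17.32
position: [0.5428, -0.0801, 0.0791]
eef_rot: [2.22, 2.222, -0.003]
wrist_force: [-1.3, -0.4, 9.8]
opening: 0.0001
```

Call:
arm_command(rows=[0,0,0.05,0,0,0,1,0,0,0,0,0,0,1])

```text
t: 17.58
position: [0.5428, -0.0801, 0.0791]
eef_rot: [2.22, 2.222, -0.003]
wrist_force: [-2.7, -0.2, 8.8]
opening: 0.0003
```

Call:
arm_command(rows=[0,0,0.1,0,0,0,1,0,0,0,0,0,0,1])

```text
t: 17.82
position: [0.5429, -0.0802, 0.0788]
eef_rot: [2.22, 2.221, -0.004]
wrist_force: [-4.1, -0.0, 13.8]
opening: 0.0005
```

The force is now rising without travel, so the lever is on its stop at the expected height. I'll retreat and check.

Call:
arm_command(rows=[0,0,-0.5,0,0,0,1,0,0,-2,0,0,0,1,0,0,-4,0,0,0,1,0,0,-5,0,0,0,1,-3,0,-5,0,0,0,1,0,0,0,0,0,0,1,0,0,0,0,0,0,1])

```text
t: 18.7
position: [0.5423, -0.1092, 0.2414]
eef_rot: [-2.219, -2.221, 0.002]
wrist_force: [-0.6, -0.1, -0.5]
opening: 0.0003
```

```bash
python3 - <<'E'
from h import *
p,d,ci,W=cloud('wrist'); save('wrist3.png',p)
s=get_state();print(s['position'],s['wrist_force'])
z=W[...,2];rel=W[...,:2]-np.array([.577,.091]);al=rel@np.array([-.19,-.982]);la=rel@np.array([.982,-.19])
q=(np.hypot(*np.moveaxis(rel,-1,0))<.085)&(z>.176)&(z<.192); P=W[q];print('knob',len(P), (P.max(0)+P.min(0))/2 if len(P) else '')
for a in np.arange(.1,.21,.01):
    q=(al>a)&(al<a+.01)&(abs(la)<.012)&(z>.025)&(z<.17);print(round(a,2),q.sum(),np.median(z[q]) if q.any() else '')
E
```

```text
[ 0.54204916 -0.10875363  0.24083119] [ 0.16955958  0.44599747 -0.27295453]
knob 0 
0.1 192 0.061204846252830764
0.11 168 0.06419108994604511
0.12 167 0.06542494088911338
0.13 161 0.06532767748525631
0.14 155 0.0655136316625754
0.15 151 0.06548441389694609
0.16 155 0.06563485516388723
0.17 185 0.06758175318554666
0.18 182 0.0677243827794447
0.19 177 0.06787015728703849
0.2 123 0.06764440092727547
```

View pics/wrist3.png

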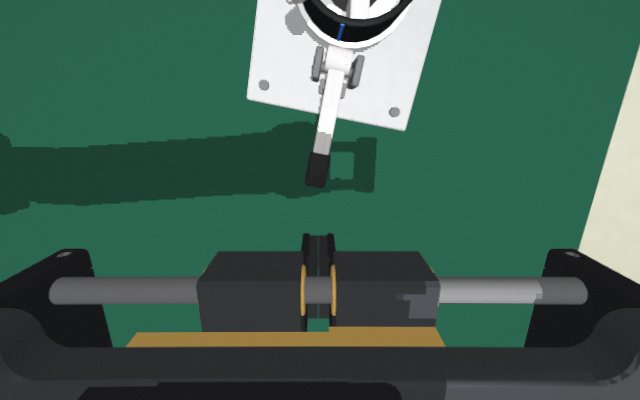

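The lever is level and down, with its grip at (317,170) and 68 mm high. Last check: the knob, from the fixed cameras.

```bash
python3 - <<'E'
from h import *
for n in('top','scene'):
    p,d,ci,W=cloud(n);z=W[...,2];rel=W[...,:2]-np.array([.577,.091])
    q=(np.hypot(*np.moveaxis(rel,-1,0))<.085)&(z>.176)&(z<.192);P=W[q]
    if len(P): c=(P.max(0)+P.min(0))/2-[.577,.091,0];print(n,len(P),c,np.degrees(np.arctan2(c[1],c[0]))%360)
E
```

```text
top 37 [-0.05167538 -0.02459481  0.18729043] 205.45203665364468
scene 25 [-0.05192063 -0.02813875  0.18445649] 208.45578524291386
```

```bash
python3 -c "
from plant import *
print(sign_off())"
```

```text
the job is handed in; nothing more can be done
None
```

The ring is locked with its tightest spot at the shoe and the job is handed in; the sign-off reports no verdict.

- **Finding the spot:** I gripped the crank knob at 20 N and turned the ring slowly over about 205°, not a full turn. The drag peaked at about 11 N, evenly to both sides of a knob angle of about 207°, which matches the stated force for the tightest spot. A lesser rub of about 3 N showed near 130°. I then turned back to about 207° and let go.
- **Locking:** I pressed the lever along its arc onto its stop with at most about 14 N read at the wrist, then backed the arm clear. This took about 19 s of the 72 s allowed.
- **Last checks:** The lever grip is level at 68 mm, so fully down. The knob is at 205° by the top camera and 208° by the scene camera, a 3° difference that is within measuring error and the ±11° tolerance. The wrist force is about zero with the arm clear.
- **Not checked:** I did not re-measure the loose things at the end. The arm did not work near them.

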